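Shim the rocking comparator stand

TASK

The dial gauge stand on the welding bench rocks because its near right foot has lost its rubber pad and hangs clear of the bench. With your fingertips, push the steel wedge shim, thin end first and flat on the bench, straight in under that foot from the stand's right side, just until the stand no longer rocks and still stands level. Then press down firmly on the base corner above that foot with a fingertip for a moment to prove that it is firm, and move clear; do not pick up the wedge, shove the stand along or disturb the other things on the bench.

Things in the scene. Friction and masses are not known exactly. Their poses are not given: they have to be found in the camera images.
- stand: Loose dial gauge stand, about 5 kg: dark base plate 220 (x) x 190 (y) mm, underside 20, top 46 mm high, on four 34 mm square feet at x +/-88, y +/-73 mm. Column at x +80 (280 mm high); dial gauge (80 to 205 mm high) over the middle. The near right (-x, -y) foot lacks its pad: 2 to 3 N on that corner tips the stand up to 3 degrees. Origin: middle, bench height; x away from the dial's face, z up
- wedge: The steel wedge shim: 100 mm long, 40 mm wide, flat underside, 2 mm thick at the thin end rising evenly to 16 mm at the butt; 0.28 kg. It lies flat to the right (-y) of the stand, roughly in line with the hanging foot, thin end pointing at the foot. Origin: middle of its underside; x along its length towards the thin end, z up. It is as thick as the foot's clearance 29 mm back from its thin end
- wedge_tip (a point): Middle of the wedge's thin edge, 1 mm above the bench
- wedge_butt (a point): Middle of the wedge's upright butt face (40 mm wide, 16 mm high), 8 mm above the bench. Pushed here with 1 to 3 N the wedge slides; it stiffens sharply once tight under the foot (stop at some 5 to 10 N: over about 20 N the stand slides too)
- short_foot (a point): Middle of the bare underside of the hanging foot (34 x 34 mm), 6 mm above the bench; its outer right face is 17 mm from here along the stand's -y
- corner (a point): The place to press: flat top face of the base above the hanging foot, 46 mm above the bench, 16 mm in from both edges of the corner. A firm press is some 5 to 10 N
- flat_bar: Bystander: plain flat steel bar 100 x 40 x 10 mm, the same thickness all along, lying near the wedge. Origin: middle of its underside
- canister_a: Bystander: standing steel canister with a wire-laced seam, 88 mm across, 120 mm high. Origin: middle of its underside
- canister_b: Bystander: standing steel canister with a plain seam, 88 mm across, 120 mm high. Origin: middle of its underside
- hammer: Bystander: chipping hammer lying on the bench, 250 mm long, 22 mm thick, head at its +x end. Origin: on its handle, at bench height
- try_square: Bystander: try square lying flat, blade 180 mm, stock 120 mm, 18 mm thick. Origin: near its middle, at bench height
- tumbler: Bystander: lidded drinks tumbler with a straw, 88 mm across, 136 mm high without straw. Origin: middle of its underside
- rod_pot: Bystander: square tube pot 75 x 75 x 160 mm full of filler rods up to 240 mm high. Origin: middle of its underside
- bar_clamp: Bystander: bar clamp lying flat, 300 mm long, 26 mm thick. Origin: near its middle, at bench height
Mind the look-alikes: they are no part of the job. Leave any pink or purple look-alike of the wedge alone.

How it is judged:
On the way, in this order (a step that is already met when the one before it is completed fails the run):
1. the thin end of the wedge is at least 20 mm in under the hanging foot, from the right side (y of wedge_tip in the frame of stand above -0.07 m and x of wedge_tip in the frame of stand between -0.11 and -0.066 m), for 0.2 s.
2. a finger presses the base corner above the foot with more than 4 N and the stand stays level within 0.4 degrees (contact force between the fingers and stand above 4 N and horizontal distance between the grasp point and corner below 0.05 m and angle between stand's own z axis and vertical below 0.007 rad), for 0.3 s.
At the end, for the whole second after the job is handed in: The stand is level within 0.4 degrees and at rest; the wedge lies flat, straight (within 20 degrees) and at rest under the hanging foot, its thin end 24 to 36 mm in from the foot's right face and within 22 mm of the foot's middle line (angle between stand's own z axis and vertical below 0.007 rad and y of wedge_tip in the frame of stand between -0.066 and -0.054 m and x of wedge_tip in the frame of stand between -0.11 and -0.066 m and angle between the x axis of wedge and the y axis of stand, either way round below 0.35 rad and angle between wedge's own z axis and vertical below 0.03 rad and linear speed of each of stand, wedge below 0.01 m/s); the robot touches nothing.
It fails at once if the wedge is lifted off the bench or tipped up (height (world z) of wedge above 0.008 m or angle between wedge's own z axis and vertical above 0.15 rad).
It fails at once if the stand is shoved more than 10 mm or tipped more than 6 degrees (distance of stand from where it was at the start of the episode above 0.01 m or angle between stand's own z axis and vertical above 0.105 rad).
It fails at once if another thing on the bench is moved more than 20 mm (distance of any of flat_bar, canister_a, canister_b, hammer, try_square, tumbler, rod_pot, bar_clamp from where it was at the start of the episode above 0.02 m).
It also fails if it takes over 48 s, if anything falls off the work surface, if the arm or the gripper's body presses on something with over 40 N, if the wrist force passes 120 N, or if a joint passes its speed limit or range.

ROBOT

A 6-joint arm with a two-finger parallel gripper is mounted at the origin on the work surface. World frame = base frame: x ahead of the robot, y to its left, z up, the work surface at z = 0. Lengths are in m, angles in rad, forces in N, time in s.
With the tool pointing down it reaches from about 0.35 to 0.975 m from the base axis. Payload 4.9 kg.
Tool frame: the origin (TCP) lies on the centre line of the jaws, within the pads' length; the fingertips stand tcp_to_tips ahead of it and the grasp point (between the pads) lies 3 mm ahead of it (tcp_to_tips is the distance from the TCP to the fingertips, in m); z points along the fingers, x is the direction in which the jaws open and shut, and the axes are right-handed (so a half turn about z gives the same grasp; the last joint's range is limited). The gripper opens to 85 mm and grips with 20 to 120 N. Pads are 22 mm wide; open, the fingers measure 114 mm over their backs; the gripper's body (76 mm by 85 mm) begins 54 mm behind the grasp point. The pads swing forward as they close: fully open they stand 13 mm farther back than shut.
Start: joints at [1.219, 0.053, 1.613, -0, 1.476, -0.119], TCP at [0.144, 0.608, 0.253] pointing down, gripper open.
Joint ranges: [-3.01, 3.01], [-1.01, 2.22], [0.06, 2.58], [-1.02, 4.17], [0.09, 2.62], [-3.14, 3.14]. Speed limits (rad/s): [2.57, 2.57, 3.14, 3.14, 3.14, 3.14].

INTERFACE

Orientations are given as a rotation vector (axis times angle).
In Python, from bench import get_state, camera, hand_in, tcp_to_tips gives the robot as it stands. The module is installed in compiled form; this text tells all that it offers.
- The arm moves only by the tool send_rows, never from a script. Its argument "increments" is a list of rows, each a list of 7 numbers: the shift along the tool's x, y, z in units of 50 mm (1.0 is 50 mm), then the turn, a rotation vector about the tool's x, y, z in units of 6 degrees (1.0 is 6 degrees), then the closure, from 0 (fully open) to 1 (shut). A call has exactly 5 rows; each row shifts and turns the commanded pose from where the row before left it, along the tool's axes as they then stand; what a row does not reach is not made up. A row lasts 1/8 s, in which the tool goes at most 62.5 mm and 10.7 degrees, less where a joint would pass 70% of its speed; a pose out of reach is approached as far as the arm can. A call is refused whole if a number of a shift passes 1 or a number of a turn 1, either way. A call with a gripper value outside its range is refused whole. The fingers move at their own pace and stop on an object; "force" is the grip in N (left out, the last holds). Time passes only in rows, so rows that do not move let the fingers close, or fill a call up. It gives the time, the measured TCP pose, the force and the opening at its end, in the units of the state.
- get_state(): the state, without advancing time (a new reading comes with each control period).
- camera(name): name is "scene" or "top" or "wrist"; returns a dict with "frame" (420x560x3 uint8, red, green, blue), "range_z" (420x560 float32, m along the optical axis (not along the pixel's ray), 0 where there is no reading), "fx", "fy", "cx", "cy" (pixels), "R" (3x3) and "t" (3): a world point X has camera coordinates R X + t. Camera axes: x right, y down, z forward; pixel columns grow to the right and rows downward; lengths in m; the calibration is good to about 2 mm. A picture is of the moment at which its call begins.
- hand_in(): hands the job in, once; it reports no verdict.
The state is a dict: "t": time; "joints": joint angles; "joint_vel": joint speeds; "joint_torque": joint torques, N m; "tcp_pos": TCP position; "orientation": TCP orientation; "contact_force": force on the tool from outside, world axes, zero at the start; "torque": the same for the moment, N m; "width": finger opening in m.
Only numpy, scipy, OpenCV 4.12 (cv2) and the standard library are available. Lean on these libraries where they do the work, as an engineer would, in place of code of your own. Each camera call takes 0.05 s, during which the arm holds its last target.

## Working session

There is one attempt and no reset: what is moved stays moved. The work goes in short steps, Python scripts to look and compute and a tool call to move; the robot and the scene stay as the last step left them, time stands still between calls to the robot, and variables do not carry over. Pictures are saved under pics/ and viewed, and the job is handed in when it is done.

Besides the shell and the picture viewer there is one more tool, called after ">>>" by a JSON object that holds its "method" and its "body". send_rows: Moves the arm, as the interface text tells. Its arguments: {"type":"object","properties":{"increments":{"type":"array"},"force":{"type":"number"}},"required":["increments"]}

```bash
mkdir -p pics; python3 - <<'E'
from bench import *
import cv2,numpy as np
s=get_state();print(s,tcp_to_tips)
for n in("scene","top"):
    c=camera(n);cv2.imwrite(f"pics/{n}0.png",c["frame"][:,:,::-1]);np.savez(f"{n}0.npz",**c)
    print(n,c["fx"],c["cx"],c["cy"],c["R"].round(3).tolist(),c["t"])
E
```

```text
{'t': 0.0, 'joints': array([ 1.21898197e+00,  5.33917889e-02,  1.61427506e+00,  5.80138388e-06,
        1.47600639e+00, -1.18987069e-01]), 'joint_vel': array([-3.67334310e-05,  2.12402333e-04, -7.46748378e-04,  8.60841395e-04,
       -2.33629845e-03, -2.03873097e-04]), 'joint_torque': array([-3.02253262e-03, -3.93700111e+01, -3.70169699e+01, -3.91071553e-04,
        7.39225798e-03,  2.38293080e-05]), 'tcp_pos': array([0.14399789, 0.60759838, 0.25205263]), 'orientation': array([ 2.46357854,  1.9477106 , -0.00278999]), 'contact_force': array([ 0.26393293,  0.7266586 , -0.20220768]), 'torque': array([-0.03159882, -0.03515361, -0.00633822]), 'width': 0.08528317331260035} 0.022
scene 465.8528843127238 278.43311110085597 208.1818384636144 [[-0.773, 0.634, -0.023], [0.419, 0.484, -0.768], [-0.476, -0.603, -0.64]] [ 0.40881227 -0.18222081  1.88300153]
top 496.59359126318304 277.0921470086269 211.36990940838353 [[-0.034, -0.999, -0.006], [-0.979, 0.035, -0.202], [0.202, -0.001, -0.979]] [0.00647346 0.53309554 1.64165995]
```

View pics/scene0.png

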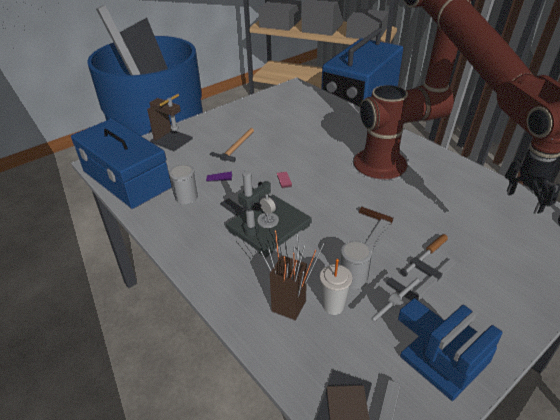

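View pics/top0.png

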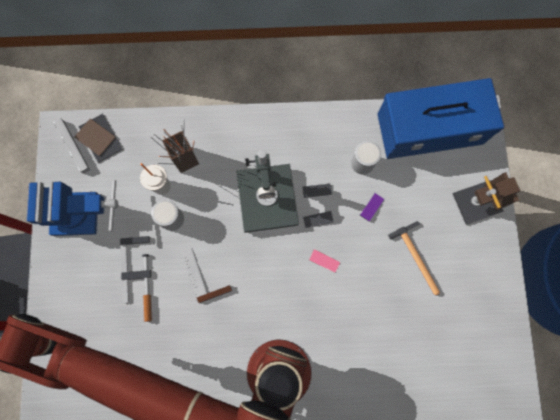

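Candidates for the wedge in the top view are the dark bars at (317,190) and (317,218), the purple piece at (372,207) and the pink piece at (324,261). The dark bar at (317,218) lines up with the near right foot. I'll check it in a close crop.

```bash
cat > h.py <<'E'
import numpy as np,cv2
def world(c,u,v,z=None,d=None):
    R=c["R"];t=c["t"]
    r=np.stack([(np.asarray(u)-c["cx"])/c["fx"],(np.asarray(v)-c["cy"])/c["fy"],np.ones_like(np.asarray(u,float))],-1)
    o=-R.T@t; w=r@R
    if d is not None: return o+w*np.asarray(d)[...,None]
    return o+w*((z-o[2])/w[...,2])[...,None]
def pmap(c):
    v,u=np.mgrid[0:420,0:560].astype(float)
    return world(c,u,v,d=c["range_z"])
def proj(c,X):
    p=np.asarray(X)@c["R"].T+c["t"]; return np.stack([p[...,0]/p[...,2]*c["fx"]+c["cx"],p[...,1]/p[...,2]*c["fy"]+c["cy"]],-1)
E
python3 - <<'E'
from h import *
c=np.load("top0.npz");P=pmap(c)
f=c["frame"][150:250,225:385,::-1]
cv2.imwrite("pics/crop0.png",cv2.resize(f,None,fx=5,fy=5,interpolation=cv2.INTER_CUBIC))
for v in (190,216,218,220): print(v,[(u,*(P[v,u]*1000).round().astype(int)) for u in range(284,338,3)])
s=np.load("scene0.npz")
cv2.imwrite("pics/crop0s.png",cv2.resize(s["frame"][150:270,190:330,::-1],None,fx=5,fy=5,interpolation=cv2.INTER_CUBIC))
E
```

```text
190 [(284, np.int64(609), np.int64(-39), np.int64(49)), (287, np.int64(607), np.int64(-49), np.int64(52)), (290, np.int64(608), np.int64(-59), np.int64(48)), (293, np.int64(607), np.int64(-70), np.int64(51)), (296, np.int64(622), np.int64(-83), np.int64(-10)), (299, np.int64(617), np.int64(-92), np.int64(7)), (302, np.int64(619), np.int64(-103), np.int64(0)), (305, np.int64(618), np.int64(-114), np.int64(3)), (308, np.int64(615), np.int64(-124), np.int64(12)), (311, np.int64(614), np.int64(-134), np.int64(13)), (314, np.int64(614), np.int64(-145), np.int64(13)), (317, np.int64(613), np.int64(-155), np.int64(15)), (320, np.int64(613), np.int64(-166), np.int64(12)), (323, np.int64(614), np.int64(-177), np.int64(8)), (326, np.int64(614), np.int64(-188), np.int64(8)), (329, np.int64(613), np.int64(-198), np.int64(10)), (332, np.int64(615), np.int64(-210), np.int64(-2)), (335, np.int64(614), np.int64(-220), np.int64(3))]
216 [(284, np.int64(517), np.int64(-35), np.int64(47)), (287, np.int64(517), np.int64(-45), np.int64(49)), (290, np.int64(518), np.int64(-56), np.int64(42)), (293, np.int
[... 1912 characters left out ...]
np.int64(-76), np.int64(44)), (299, np.int64(511), np.int64(-88), np.int64(0)), (302, np.int64(511), np.int64(-99), np.int64(-4)), (305, np.int64(508), np.int64(-109), np.int64(10)), (308, np.int64(509), np.int64(-120), np.int64(1)), (311, np.int64(507), np.int64(-129), np.int64(11)), (314, np.int64(506), np.int64(-140), np.int64(15)), (317, np.int64(507), np.int64(-151), np.int64(9)), (320, np.int64(505), np.int64(-160), np.int64(16)), (323, np.int64(506), np.int64(-171), np.int64(10)), (326, np.int64(505), np.int64(-182), np.int64(11)), (329, np.int64(504), np.int64(-192), np.int64(16)), (332, np.int64(504), np.int64(-202), np.int64(13)), (335, np.int64(507), np.int64(-215), np.int64(-2))]
```

View pics/crop0.png

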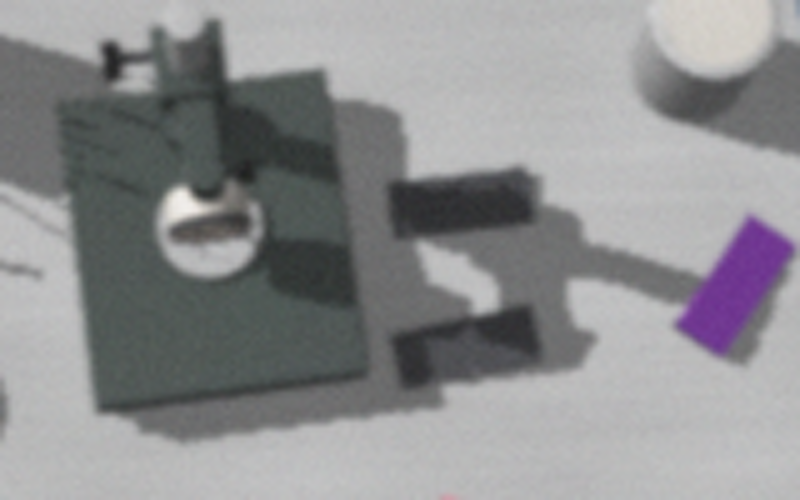

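View pics/crop0s.png

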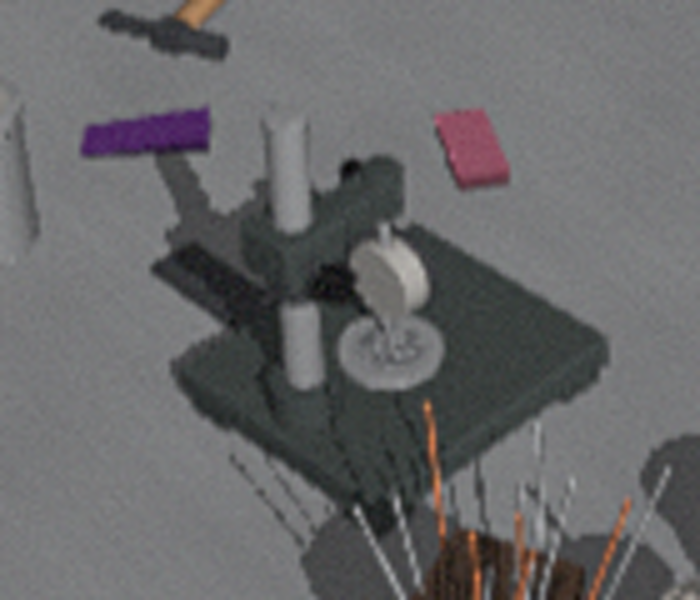

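The crop shows the wedge at (317,218), lined up with the foot and showing a slope break. The flat bar beside it at (317,190) is a look-alike. I'll measure both, along with the stand.

```bash
python3 - <<'E'
from h import *
c=dict(np.load("top0.npz"));P=pmap(c)
print("cam",-c["R"].T@c["t"])
def cr(p): p=np.array(p,float); return p[:,0]/5-.4+225,p[:,1]/5-.4+150
S=world(c,*cr([(58,103),(325,70),(367,375),(97,412)]),z=.046)
print(S.round(3),[np.linalg.norm(S[i]-S[i-1]).round(3) for i in range(4)])
x=(S[0]+S[1]-S[2]-S[3]);y=(S[0]+S[3]-S[1]-S[2]);print("yaw",np.degrees([np.arctan2(x[1],x[0]),np.arctan2(-y[0],y[1])]),S.mean(0))
W=np.r_[world(c,*cr([(395,335),(402,388)]),z=.002),world(c,*cr([(530,308),(540,360)]),z=.016)]
print(W.round(3)); d=(W[:2].mean(0)-W[2:].mean(0));print(np.linalg.norm(d[:2]),np.degrees(np.arctan2(d[1],d[0])))
F=world(c,*cr([(392,183),(398,238),(530,168),(538,220)]),z=.010);print(F.round(3))
# depth slope along both bars
for n,C in(("wedge",W),("flat",F)):
    poly=proj(c,C[[0,1,3,2]]);m=np.zeros((420,560),np.uint8);cv2.fillPoly(m,[poly.round().astype(int)],1);m=cv2.erode(m,np.ones((3,3)))
    Q=P[m>0];Q=Q[Q[:,2]<.03];A=np.c_[Q[:,1],np.ones(len(Q))];print(n,len(Q),np.linalg.lstsq(A,Q[:,2],rcond=None)[0],Q[:,2].mean())
E
```

```text
cam [ 0.19023482 -0.01022303  1.71551344]
[[ 0.687  0.126  0.046]
 [ 0.704 -0.062  0.046]
 [ 0.486 -0.082  0.046]
 [ 0.467  0.103  0.046]] [np.float64(0.221), np.float64(0.188), np.float64(0.219), np.float64(0.186)]
yaw [5.58696643 5.57223738] [0.58591705 0.02119066 0.046     ]
[[ 0.522 -0.105  0.002]
 [ 0.484 -0.108  0.002]
 [ 0.535 -0.199  0.016]
 [ 0.498 -0.204  0.016]]
0.09610391342056658 98.0996975094301
[[ 0.63  -0.107  0.01 ]
 [ 0.59  -0.11   0.01 ]
 [ 0.637 -0.205  0.01 ]
 [ 0.599 -0.209  0.01 ]]
wedge 246 [-0.13854841 -0.01238229] 0.009224203170017401
flat 264 [0.01356573 0.01282013] 0.010682935862396254
```

```bash
cat > mv.py <<'E'
import sys,numpy as np
from bench import get_state
from scipy.spatial.transform import Rotation as Ro
def plan(x,y,z,yaw):
    s=get_state();R=Ro.from_rotvec(s["orientation"])
    a=np.radians(yaw);c,n=np.cos(a),np.sin(a)
    T=Ro.from_matrix(np.array([[c,n,0],[n,-c,0],[0,0,-1]]))
    M=R.as_matrix();print("t",s["t"],"tcp",s["tcp_pos"].round(4),"yawx",np.degrees(np.arctan2(M[1,0],M[0,0])).round(2),"tilt",M[:,2].round(3),"F",s["contact_force"].round(2),"w",s["width"].round(4))
    d=np.array([x,y,z])-s["tcp_pos"];print("shift units start frame",(M.T@d/.05).round(3)," target frame",(T.as_matrix().T@d/.05).round(3)," turn units",(np.degrees((R.inv()*T).as_rotvec())/6).round(3))
    print("cols tool x,y in world",M[:,0].round(3),M[:,1].round(3))
if __name__=="__main__": plan(*map(float,sys.argv[1:]))
E
python3 mv.py .43 .2 .25 8;python3 mv.py .519 -.245 .12 8; python3 mv.py .43 .2 .25 188
```

```text
Traceback (most recent call last):
  File "mv.py", line 11, in <module>
    if __name__=="__main__": plan(*map(float,sys.argv[1:]))
                             ~~~~^^^^^^^^^^^^^^^^^^^^^^^^^^
  File "mv.py", line 8, in plan
    M=R.as_matrix();print("t",s["t"],"tcp",s["tcp_pos"].round(4),"yawx",np.degrees(np.arctan2(M[1,0],M[0,0])).round(2),"tilt",M[:,2].round(3),"F",s["contact_force"].round(2),"w",s["width"].round(4))
                                                                                                                                                                                  ^^^^^^^^^^^^^^^^
AttributeError: 'float' object has no attribute 'round'
Traceback (most recent call last):
  File "mv.py", line 11, in <module>
    if __name__=="__main__": plan(*map(float,sys.argv[1:]))
                             ~~~~^^^^^^^^^^^^^^^^^^^^^^^^^^
  File "mv.py", line 8, in plan
    M=R.as_matrix();print("t",s["t"],"tcp",s["tcp_pos"].round(4),"yawx",np.degrees(np.arctan2(M[1,0],M[0,0])).round(2),"tilt",M[:,2].round(3),"F",s["contact_force"].round(2),"w",s["width"].round(4))
   
[... 221 characters left out ...]
t has no attribute 'round'
Traceback (most recent call last):
  File "mv.py", line 11, in <module>
    if __name__=="__main__": plan(*map(float,sys.argv[1:]))
                             ~~~~^^^^^^^^^^^^^^^^^^^^^^^^^^
  File "mv.py", line 8, in plan
    M=R.as_matrix();print("t",s["t"],"tcp",s["tcp_pos"].round(4),"yawx",np.degrees(np.arctan2(M[1,0],M[0,0])).round(2),"tilt",M[:,2].round(3),"F",s["contact_force"].round(2),"w",s["width"].round(4))
                                                                                                                                                                                  ^^^^^^^^^^^^^^^^
AttributeError: 'float' object has no attribute 'round'
```

```bash
sed -i 's/s\["width"\].round(4)/round(s["width"],4)/' mv.py
python3 mv.py .43 .2 .25 8;python3 mv.py .519 -.245 .12 8; python3 mv.py .43 .2 .25 188
```

```text
t 0.1 tcp [0.144  0.6076 0.2522] yawx 76.66 tilt [-0.001 -0.002 -1.   ] F [-0.42  0.9  -0.91] w 0.0856
shift units start frame [-6.613  7.446  0.054]  target frame [4.529 8.869 0.044]  turn units [9.0000e-03 1.7000e-02 1.1444e+01]
cols tool x,y in world [ 0.231  0.973 -0.002] [ 0.973 -0.231 -0.   ]
t 0.1 tcp [0.144  0.6076 0.2522] yawx 76.66 tilt [-0.001 -0.002 -1.   ] F [-0.42  0.9  -0.91] w 0.0856
shift units start frame [-14.858  11.232   2.669]  target frame [ 5.053 17.931  2.644]  turn units [9.0000e-03 1.7000e-02 1.1444e+01]
cols tool x,y in world [ 0.231  0.973 -0.002] [ 0.973 -0.231 -0.   ]
t 0.1 tcp [0.144  0.6076 0.2522] yawx 76.66 tilt [-0.001 -0.002 -1.   ] F [-0.42  0.9  -0.91] w 0.0856
shift units start frame [-6.613  7.446  0.054]  target frame [-4.529 -8.869  0.044]  turn units [-1.8000e-02  1.0000e-02 -1.8556e+01]
cols tool x,y in world [ 0.231  0.973 -0.002] [ 0.973 -0.231 -0.   ]
```

>>> {"method": "send_rows", "body": {"increments": [[-0.66, 0.74, 0, 0, 0, 0, 1], [-0.66, 0.74, 0, 0, 0, 0, 1], [-0.66, 0.74, 0, 0, 0, 0, 1], [-0.66, 0.74, 0, 0, 0, 0, 1], [-0.66, 0.74, 0, 0, 0, 0, 1]], "force": 40}}

```text
t: 0.72
tcp_pos: [0.2866, 0.4033, 0.2528]
orientation: [2.464, 1.949, -0.001]
contact_force: [1.0, -0.1, -0.5]
width: -0.0001
```

>>> {"method": "send_rows", "body": {"increments": [[-0.66, 0.74, 0, 0, 0, 0, 1], [-0.66, 0.74, 0, 0, 0, 0, 1], [-0.66, 0.74, 0, 0, 0, 0, 1], [-0.66, 0.74, 0, 0, 0, 0, 1], [-0.66, 0.74, 0, 0, 0, 0, 1]]}}

```text
t: 1.35
tcp_pos: [0.4285, 0.2002, 0.2529]
orientation: [-2.464, -1.948, 0.0]
contact_force: [1.1, -0.0, -0.4]
width: -0.0003
```

```bash
python3 mv.py .519 -.245 .2 8
```

```text
t 1.35 tcp [0.4285 0.2002 0.2529] yawx 76.66 tilt [-0.  0. -1.] F [ 1.15 -0.   -0.38] w -0.0003
shift units start frame [-8.245  3.816  1.057]  target frame [0.553 9.069 1.058]  turn units [-3.0000e-03  2.0000e-03  1.1443e+01]
cols tool x,y in world [ 0.231  0.973 -0.   ] [ 0.973 -0.231 -0.   ]
```

```bash
python3 - <<'E'
import numpy as np
# 15 rows: turn .95 x12 ; yaw = 76.66-5.72*k ; frame before each row
p=np.array([.4285,.2002]);q=np.array([.519,-.245]);d=(q-p)/12/.05
yaw=76.66
for k in range(12):
    a=np.radians(yaw);c,n=np.cos(a),np.sin(a)
    print([round(float(v),2) for v in (d[0]*c+d[1]*n, d[0]*n-d[1]*c)],end=' ')
    yaw-=5.72
E
```

```text
[-0.69, 0.32] [-0.65, 0.38] [-0.61, 0.45] [-0.56, 0.51] [-0.51, 0.56] [-0.45, 0.61] [-0.39, 0.65] [-0.32, 0.69] [-0.25, 0.71] [-0.18, 0.74] [-0.1, 0.75] [-0.03, 0.76]
```

>>> {"method": "send_rows", "body": {"increments": [[-0.69, 0.32, 0, 0, 0, 0.95, 1], [-0.65, 0.38, 0, 0, 0, 0.95, 1], [-0.61, 0.45, 0, 0, 0, 0.95, 1], [-0.56, 0.51, 0, 0, 0, 0.95, 1], [-0.51, 0.56, 0, 0, 0, 0.95, 1]]}}

```text
t: 1.98
tcp_pos: [0.4659, 0.015, 0.2529]
orientation: [-2.87, -1.277, 0.001]
contact_force: [0.6, 0.7, -0.8]
width: 0.0001
```

>>> {"method": "send_rows", "body": {"increments": [[-0.45, 0.61, 0, 0, 0, 0.95, 1], [-0.39, 0.65, 0, 0, 0, 0.95, 1], [-0.32, 0.69, 0, 0, 0, 0.95, 1], [-0.25, 0.71, 0, 0, 0, 0.95, 1], [-0.18, 0.74, 0, 0, 0, 0.95, 1]]}}

```text
t: 2.6
tcp_pos: [0.5044, -0.1705, 0.2527]
orientation: [-3.096, -0.531, 0.001]
contact_force: [-0.3, 1.0, 0.3]
width: -0.0003
```

>>> {"method": "send_rows", "body": {"increments": [[-0.1, 0.75, 0, 0, 0, 0.95, 1], [-0.03, 0.76, 0, 0, 0, 0.95, 1], [0, 0, 0, 0, 0, 0, 1], [0, 0, 0, 0, 0, 0, 1], [0, 0, 0, 0, 0, 0, 1]]}}

```text
t: 3.22
tcp_pos: [0.52, -0.2426, 0.2531]
orientation: [-3.133, -0.229, 0.0]
contact_force: [-0.0, 0.2, 0.5]
width: 0.0002
```

```bash
python3 mv.py .519 -.245 .10 8; python3 - <<'E'
from bench import *
from h import *
for n in("wrist","top"):
    c=camera(n);cv2.imwrite(f"pics/{n}1.png",c["frame"][:,:,::-1]);np.savez(f"{n}1.npz",**c)
E
```

```text
t 3.225 tcp [ 0.52   -0.2426  0.2531] yawx 8.34 tilt [-0.  0. -1.] F [-0.04  0.23  0.52] w 0.0002
shift units start frame [-0.026  0.045  3.063]  target frame [-0.026  0.044  3.063]  turn units [-0.004  0.002  0.057]
cols tool x,y in world [ 0.989  0.145 -0.   ] [ 0.145 -0.989 -0.   ]
```

View pics/wrist1.png

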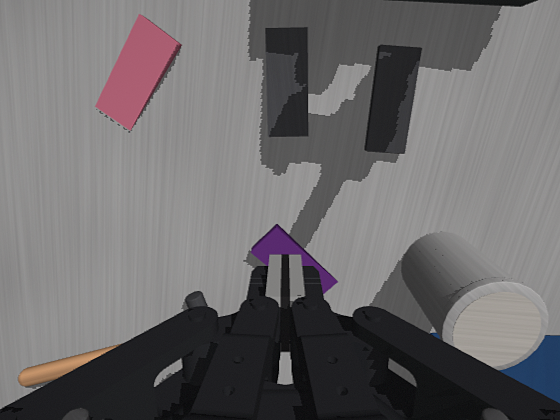

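The wrist view shows the wedge (corners 265,28 / 307,27 / 308,136 / 268,137), the flat bar at (393,100) and the purple look-alike at (295,260) on the bench behind the fingers.

```bash
python3 - <<'E'
from h import *
c=dict(np.load("wrist1.npz"))
W=np.r_[world(c,np.array([265.,307]),np.array([28.,27]),z=.002),world(c,np.array([308.,268]),np.array([136.,137]),z=.016)]
print(W.round(4));d=W[:2].mean(0)-W[2:].mean(0);print(W[:2].mean(0),W[2:].mean(0),np.linalg.norm(d[:2]),np.degrees(np.arctan2(d[1],d[0])))
print(world(c,np.array([277.,338,252]),np.array([224.,280,255]),z=.01).round(3))
F=world(c,np.array([378.,421,405,366]),np.array([46.,47,153,151]),z=.01);print(F.round(3))
E
```

```text
[[ 0.4828 -0.1096  0.002 ]
 [ 0.5218 -0.103   0.002 ]
 [ 0.5382 -0.2013  0.016 ]
 [ 0.4994 -0.208   0.016 ]]
[ 0.50228834 -0.10633356  0.002     ] [ 0.51875595 -0.20464725  0.016     ] 0.09968331985364186 99.50881289580705
[[ 0.521 -0.299  0.01 ]
 [ 0.599 -0.355  0.01 ]
 [ 0.499 -0.339  0.01 ]]
[[ 0.59  -0.111  0.01 ]
 [ 0.63  -0.106  0.01 ]
 [ 0.639 -0.204  0.01 ]
 [ 0.599 -0.208  0.01 ]]
```

```bash
python3 -c "from bench import *;print(tcp_to_tips)"; python3 mv.py .521 -.24 .05 6.5
```

```text
0.022
t 3.325 tcp [ 0.5201 -0.2427  0.2533] yawx 8.34 tilt [-0.  0. -1.] F [-0.36  0.92  0.35] w 0.0003
shift units start frame [ 0.026 -0.051  4.066]  target frame [ 0.024 -0.052  4.066]  turn units [-0.001 -0.     0.307]
cols tool x,y in world [0.989 0.145 0.   ] [ 0.145 -0.989 -0.   ]
```

>>> {"method": "send_rows", "body": {"increments": [[0, 0, 0.8, 0, 0, 0.1, 1], [0, 0, 0.8, 0, 0, 0.1, 1], [0, 0, 0.8, 0, 0, 0.1, 1], [0, 0, 0.8, 0, 0, 0, 1], [0, 0, 0.8, 0, 0, 0, 1]]}}

```text
t: 3.95
tcp_pos: [0.5203, -0.2431, 0.0525]
orientation: [3.136, 0.179, 0.001]
contact_force: [1.0, 0.3, 0.5]
width: 0.0001
```

```bash
python3 mv.py .521 -.237 .028 6.5; python3 - <<'E'
from bench import *
from h import *
for n in("wrist","scene"):
    c=camera(n);cv2.imwrite(f"pics/{n}2.png",c["frame"][:,:,::-1]);np.savez(f"{n}2.npz",**c)
    if n=="scene":
        f=c["frame"][120:260,170:330,::-1];cv2.imwrite("pics/scene2c.png",cv2.resize(f,None,fx=4,fy=4,interpolation=cv2.INTER_CUBIC))
E
```

```text
t 3.95 tcp [ 0.5203 -0.2431  0.0525] yawx 6.52 tilt [ 0.001 -0.    -1.   ] F [0.99 0.27 0.52] w 0.0001
shift units start frame [ 0.028 -0.119  0.489]  target frame [ 0.028 -0.119  0.489]  turn units [ 0.005 -0.006  0.004]
cols tool x,y in world [0.994 0.114 0.001] [ 0.114 -0.994  0.   ]
```

View pics/scene2c.png

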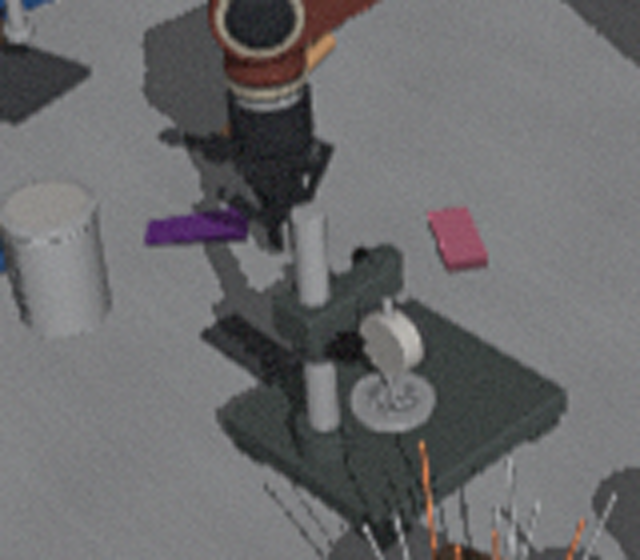

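View pics/wrist2.png

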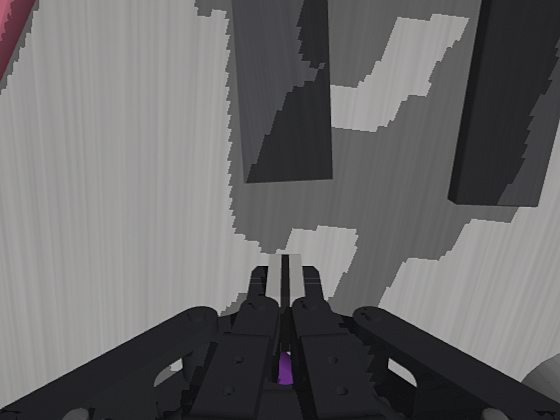

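>>> {"method": "send_rows", "body": {"increments": [[0, -0.1, 0.15, 0, 0, 0, 1], [0, -0.1, 0.15, 0, 0, 0, 1], [0, -0.1, 0.1, 0, 0, 0, 1], [0, 0, 0.08, 0, 0, 0, 1], [0, 0, 0, 0, 0, 0, 1]]}}

```text
t: 4.68
tcp_pos: [0.5184, -0.2287, 0.0292]
orientation: [-3.137, -0.177, 0.0]
contact_force: [-0.7, 0.3, -0.2]
width: -0.0004
```

>>> {"method": "send_rows", "body": {"increments": [[0.03, -0.1, 0, 0, 0, 0, 1], [0, -0.1, 0, 0, 0, 0, 1], [0, -0.1, 0, 0, 0, 0, 1], [0, -0.05, 0, 0, 0, 0, 1], [0, 0, 0, 0, 0, 0, 1]]}}

```text
t: 5.3
tcp_pos: [0.518, -0.211, 0.0294]
orientation: [-3.137, -0.177, -0.0]
contact_force: [0.2, -0.1, 0.2]
width: -0.0
```

```bash
python3 mv.py .521 -.237 .028 6.5; python3 - <<'E'
from bench import *
from h import *
c=camera("wrist");cv2.imwrite(f"pics/wrist3.png",c["frame"][:,:,::-1])
E
```

```text
t 5.3 tcp [ 0.518  -0.211   0.0294] yawx 6.47 tilt [ 0.  0. -1.] F [ 0.18 -0.14  0.22] w -0.0
shift units start frame [0.    0.524 0.029]  target frame [0.    0.524 0.029]  turn units [-0.001 -0.002 -0.005]
cols tool x,y in world [0.994 0.113 0.   ] [ 0.113 -0.994 -0.   ]
```

View pics/wrist3.png

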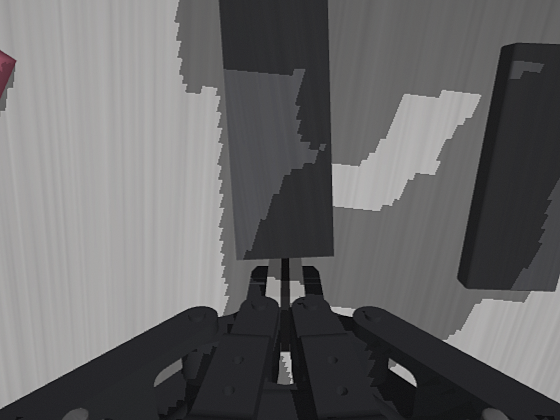

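>>> {"method": "send_rows", "body": {"increments": [[0, -0.12, 0, 0, 0, 0, 1], [0, -0.12, 0, 0, 0, 0, 1], [0, -0.12, 0, 0, 0, 0, 1], [0, -0.12, 0, 0, 0, 0, 1], [0, -0.12, 0, 0, 0, 0, 1]]}}

```text
t: 5.98
tcp_pos: [0.5146, -0.181, 0.0294]
orientation: [3.136, 0.177, 0.0]
contact_force: [0.2, -2.6, 0.5]
width: 0.0002
```

>>> {"method": "send_rows", "body": {"increments": [[0, -0.06, 0, 0, 0, 0, 1], [0, -0.06, 0, 0, 0, 0, 1], [0, -0.04, 0, 0, 0, 0, 1], [0, -0.0, 0, 0, 0, 0, 1], [0, 0, 0, 0, 0, 0, 1]]}}

```text
t: 6.6
tcp_pos: [0.5136, -0.1732, 0.0292]
orientation: [-3.136, -0.177, 0.0]
contact_force: [0.5, 0.3, 0.7]
width: -0.0002
```

```bash
python3 mv.py .521 -.237 .028 6.5; python3 - <<'E'
from bench import *
from h import *
c=camera("wrist");cv2.imwrite(f"pics/wrist4.png",c["frame"][:,:,::-1]);np.savez("wrist4.npz",**c)
E
```

```text
t 6.6 tcp [ 0.5136 -0.1732  0.0292] yawx 6.45 tilt [-0.     0.001 -1.   ] F [0.54 0.34 0.71] w -0.0002
shift units start frame [0.003 1.284 0.023]  target frame [0.002 1.284 0.024]  turn units [-0.006  0.001 -0.008]
cols tool x,y in world [ 0.994  0.112 -0.   ] [ 0.112 -0.994 -0.001]
```

View pics/wrist4.png

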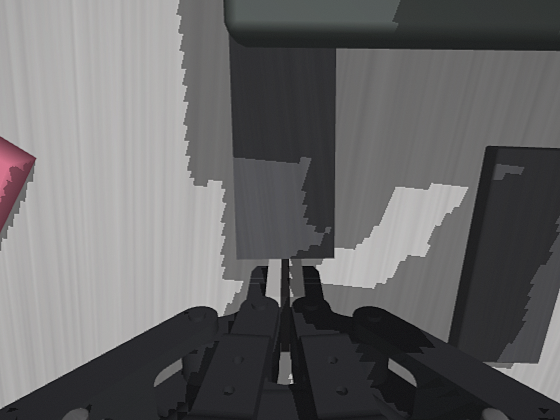

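```bash
python3 - <<'E'
from h import *
c=dict(np.load("wrist4.npz"));print(-c["R"].T@c["t"])
print(world(c,np.array([237.,334]),np.array([258.,258]),z=.016).round(4))
print("edge lower", world(c,np.array([260.,330,480]),np.array([45.,46,50]),z=.024).round(4))
print("side top", world(c,np.array([262.,330,480]),np.array([27.,29,31]),z=.044).round(4))
P=pmap(c)
for v in (10,25,35,42,48,55): print(v,P[v,310].round(4))
E
```

```text
[ 0.50603581 -0.09902003  0.14897279]
[[ 0.4939 -0.1632  0.016 ]
 [ 0.533  -0.1587  0.016 ]]
edge lower [[ 0.4964 -0.0839  0.024 ]
 [ 0.5188 -0.0817  0.024 ]
 [ 0.567  -0.0774  0.024 ]]
side top [[ 0.4981 -0.0819  0.044 ]
 [ 0.5161 -0.0803  0.044 ]
 [ 0.556  -0.0763  0.044 ]]
10 [ 0.5102 -0.0766  0.0449]
25 [ 0.5107 -0.08    0.0441]
35 [ 0.5111 -0.0821  0.0421]
42 [ 0.5117 -0.0828  0.0353]
48 [ 0.5136 -0.0803  0.0033]
55 [ 0.5139 -0.0828  0.0037]
```

>>> {"method": "send_rows", "body": {"increments": [[0, -0.05, 0, 0, 0, 0, 1], [0, -0.05, 0, 0, 0, 0, 1], [0, -0.05, 0, 0, 0, 0, 1], [0, -0.03, 0, 0, 0, 0, 1], [0, 0, 0, 0, 0, 0, 1]]}}

```text
t: 7.28
tcp_pos: [0.5126, -0.1643, 0.0292]
orientation: [-3.136, -0.177, 0.0]
contact_force: [0.5, -0.8, 0.0]
width: -0.0003
```

```bash
python3 mv.py .521 -.237 .028 6.5
```

```text
t 7.275 tcp [ 0.5126 -0.1643  0.0292] yawx 6.47 tilt [-0.  0. -1.] F [ 0.53 -0.81  0.03] w -0.0003
shift units start frame [0.003 1.463 0.025]  target frame [0.003 1.463 0.025]  turn units [-0.001  0.001 -0.005]
cols tool x,y in world [ 0.994  0.113 -0.   ] [ 0.113 -0.994 -0.   ]
```

>>> {"method": "send_rows", "body": {"increments": [[0, -0.02, 0, 0, 0, 0, 1], [0, -0.02, 0, 0, 0, 0, 1], [0, 0, 0, 0, 0, 0, 1], [0, 0, 0, 0, 0, 0, 1], [0, 0, 0, 0, 0, 0, 1]]}}

```text
t: 7.9
tcp_pos: [0.5124, -0.1627, 0.0293]
orientation: [3.136, 0.177, -0.0]
contact_force: [0.0, -4.5, -1.2]
width: -0.0001
```

>>> {"method": "send_rows", "body": {"increments": [[0, -0.02, 0, 0, 0, 0, 1], [0, 0, 0, 0, 0, 0, 1], [0, 0, 0, 0, 0, 0, 1], [0, 0, 0, 0, 0, 0, 1], [0, 0, 0, 0, 0, 0, 1]]}}

```text
t: 8.52
tcp_pos: [0.5124, -0.1618, 0.0293]
orientation: [3.136, 0.177, 0.0]
contact_force: [0.0, -6.2, -2.6]
width: -0.0001
```

```bash
python3 mv.py .521 -.237 .028 6.5; python3 - <<'E'
from bench import *
from h import *
c=camera("wrist");cv2.imwrite(f"pics/wrist5.png",c["frame"][:,:,::-1]);np.savez("wrist5.npz",**c)
c=camera("top");np.savez("top5.npz",**c)
E
```

```text
t 8.525 tcp [ 0.5124 -0.1618  0.0293] yawx 6.47 tilt [ 0.    -0.001 -1.   ] F [ 0.04 -6.18 -2.62] w -0.0001
shift units start frame [1.000e-03 1.514e+00 2.800e-02]  target frame [1.000e-03 1.514e+00 2.700e-02]  turn units [ 0.007 -0.001 -0.005]
cols tool x,y in world [0.994 0.113 0.   ] [ 0.113 -0.994  0.001]
```

View pics/wrist5.png

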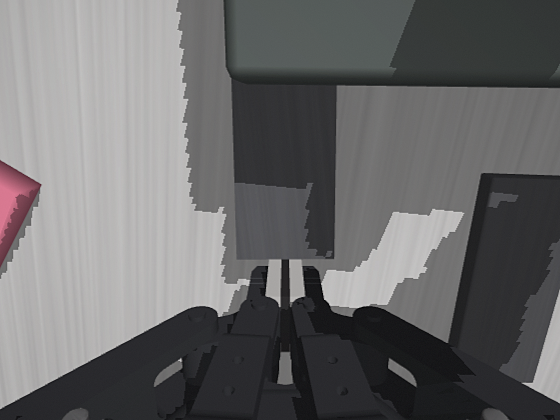

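```bash
python3 - <<'E'
from h import *
c=dict(np.load("wrist5.npz"))
b=world(c,np.array([236.,335]),np.array([259.,258]),z=.016);print(b.round(4))
P=pmap(c)
for n,cc in(("w4",dict(np.load("wrist4.npz"))),("w5",c)):
    P=pmap(cc)
    L=[]
    for u in range(250,520,10):
        col=P[:130,u]; v=np.where((col[:,2]>.02)&(col[:,2]<.06))[0].max(); L.append(P[:v+1,u][col[:v+1,2]>.02][:,:2][np.argmin(P[:v+1,u][col[:v+1,2]>.02][:,1])])
    L=np.array(L);k=np.polyfit(L[:,0],L[:,1],1);print(n,np.degrees(np.arctan(k[0])),np.polyval(k,.5125))
    Q=P[(P[...,2]>.03)&(P[...,2]<.06)&(P[...,1]>-.075)];A=np.c_[Q[:,:2],np.ones(len(Q))];print("plane",np.linalg.lstsq(A,Q[:,2],rcond=None)[0],len(Q))
f=np.load("top5.npz")["frame"][150:250,225:385,::-1]
cv2.imwrite("pics/crop5.png",cv2.resize(f,None,fx=5,fy=5,interpolation=cv2.INTER_CUBIC))
E
```

```text
[[ 0.4923 -0.1523  0.016 ]
 [ 0.5323 -0.1473  0.016 ]]
w4 12.270140160761562 -0.08722241864738578
plane [-0.00079134  0.03274821  0.04744776] 5001
w5 7.4384330952504625 -0.08373915414535381
plane [0.00236882 0.00518932 0.04397281] 20721
```

View pics/crop5.png

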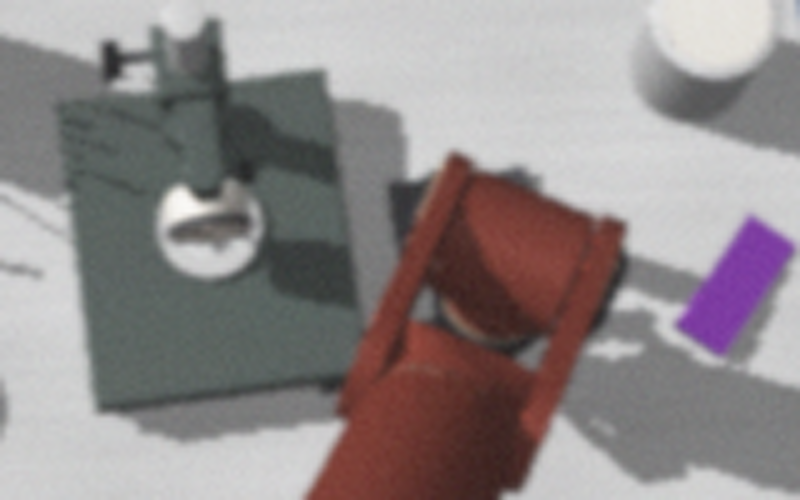

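>>> {"method": "send_rows", "body": {"increments": [[0, 0.1, 0, 0, 0, 0, 1], [0, 0.15, 0, 0, 0, 0, 1], [0, 0.15, 0, 0, 0, 0, 1], [0, 0, -0.4, 0, 0, 0, 1], [0, 0, -0.5, 0, 0, 0, 1]]}}

```text
t: 9.25
tcp_pos: [0.5144, -0.1813, 0.0754]
orientation: [-3.136, -0.176, 0.001]
contact_force: [-0.4, 0.9, -0.5]
width: -0.0001
```

>>> {"method": "send_rows", "body": {"increments": [[0, 0, -0.6, 0, 0, 0, 1], [0, -0.6, 0, 0, 0, 0, 1], [0, -0.6, 0, 0, 0, 0, 1], [0, -0.6, 0, 0, 0, 0, 1], [0, -0.5, 0, 0, 0, 0, 1]]}}

```text
t: 9.88
tcp_pos: [0.5019, -0.066, 0.106]
orientation: [3.136, 0.177, 0.003]
contact_force: [0.6, 0.2, 1.1]
width: 0.0005
```

```bash
python3 mv.py .503 -.064 .071 6.5
```

```text
t 9.875 tcp [ 0.5019 -0.066   0.106 ] yawx 6.47 tilt [ 0.002 -0.    -1.   ] F [0.61 0.23 1.08] w 0.0005
shift units start frame [ 0.025 -0.038  0.699]  target frame [ 0.027 -0.038  0.699]  turn units [ 0.002 -0.017 -0.004]
cols tool x,y in world [0.994 0.113 0.002] [ 0.113 -0.994  0.   ]
```

```bash
python3 - <<'E'
from bench import *
from h import *
c=camera("wrist");cv2.imwrite(f"pics/wrist6.png",c["frame"][:,:,::-1]);np.savez("wrist6.npz",**c)
E
```

```text
(no output)
```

View pics/wrist6.png

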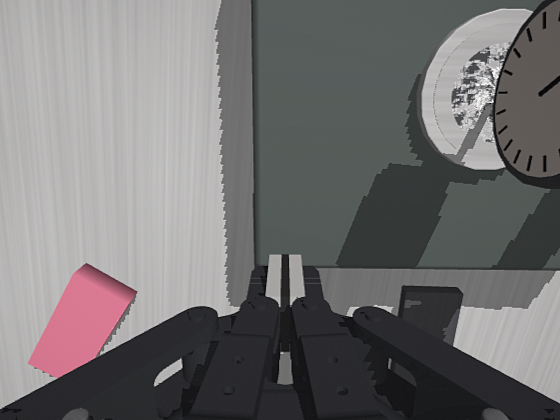

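>>> {"method": "send_rows", "body": {"increments": [[0, 0, 0.3, 0, 0, 0, 1], [0, 0, 0.2, 0, 0, 0, 1], [0, 0, 0.1, 0, 0, 0, 1], [0, 0, 0.06, 0, 0, 0, 1], [0, 0, 0, 0, 0, 0, 1]]}}

```text
t: 10.55
tcp_pos: [0.5016, -0.0674, 0.0711]
orientation: [-3.136, -0.176, 0.001]
contact_force: [0.1, 0.4, 0.0]
width: -0.0001
```

>>> {"method": "send_rows", "body": {"increments": [[0, 0, 0.03, 0, 0, 0, 1], [0, 0, 0.03, 0, 0, 0, 1], [0, 0, 0.01, 0, 0, 0, 1], [0, 0, 0.0, 0, 0, 0, 1], [0, 0, 0, 0, 0, 0, 1]]}}

```text
t: 11.18
tcp_pos: [0.5017, -0.0671, 0.0679]
orientation: [3.137, 0.177, 0.0]
contact_force: [-0.8, 0.5, -0.2]
width: -0.0004
```

>>> {"method": "send_rows", "body": {"increments": [[0, 0, 0.02, 0, 0, 0, 1], [0, 0, 0.02, 0, 0, 0, 1], [0, 0, 0.0, 0, 0, 0, 1], [0, 0, 0.0, 0, 0, 0, 1], [0, 0, 0, 0, 0, 0, 1]]}}

```text
t: 11.8
tcp_pos: [0.5019, -0.0671, 0.0676]
orientation: [-3.136, -0.177, 0.001]
contact_force: [-7.2, 2.4, 11.8]
width: -0.0001
```

>>> {"method": "send_rows", "body": {"increments": [[0, 0, -0.01, 0, 0, 0, 1], [0, 0, 0, 0, 0, 0, 1], [0, 0, 0.0, 0, 0, 0, 1], [0, 0, 0.0, 0, 0, 0, 1], [0, 0, 0, 0, 0, 0, 1]]}}

```text
t: 12.42
tcp_pos: [0.5018, -0.0671, 0.0677]
orientation: [-3.137, -0.177, 0.001]
contact_force: [-4.8, 0.7, 9.2]
width: -0.0004
```

```bash
python3 - <<'E'
from bench import *
from h import *
s=get_state();print(s["contact_force"],s["tcp_pos"])
c=camera("wrist");cv2.imwrite(f"pics/wrist7.png",c["frame"][:,:,::-1]);np.savez("wrist7.npz",**c)
P=pmap(c)
m=(P[...,2]>.035)&(P[...,2]<.055);m=cv2.erode(m.astype(np.uint8),np.ones((5,5)))>0
Q=P[m];A=np.c_[Q[:,:2],np.ones(len(Q))];k=np.linalg.lstsq(A,Q[:,2],rcond=None)[0];r=abs(Q[:,2]-A@k)<.003;print(np.linalg.lstsq(A[r],Q[r][:,2],rcond=None)[0],r.sum())
m=(abs(P[...,2])<.006)&(P[...,0]<.47);Q=P[m];A=np.c_[Q[:,:2],np.ones(len(Q))];print("bench",np.linalg.lstsq(A,Q[:,2],rcond=None)[0],len(Q))
E
```

```text
[-4.78886729  0.70029654  9.20783256] [ 0.50184658 -0.06712539  0.0676781 ]
[0.01957735 0.02016338 0.03510752] 66531
bench [-0.00047182 -0.00376736 -0.00076641] 75619
```

```bash
python3 - <<'E'
from h import *
for n in("wrist6","wrist7"):
    c=dict(np.load(n+".npz"));P=pmap(c);f=c["frame"].astype(int)
    hsv=cv2.cvtColor(c["frame"],cv2.COLOR_RGB2HSV)
    m=(f.max(2)<125)&(P[...,2]>.03)&(P[...,2]<.058)&(P[...,0]>.492)&(P[...,1]>-.072)&(P[...,1]<-.0+.06)
    v,u=np.mgrid[0:420,0:560]
    m&=(v<255)
    d=np.hypot(P[...,0]-.586,P[...,1]-.021)>.06
    m&=d
    m=cv2.erode(m.astype(np.uint8),np.ones((7,7)))>0
    Q=P[m];A=np.c_[Q[:,:2]-[.5,-.06],np.ones(len(Q))]
    r=np.ones(len(Q),bool)
    for _ in range(5):
        k=np.linalg.lstsq(A[r],Q[r][:,2],rcond=None)[0];e=Q[:,2]-A@k;r=abs(e)<max(.0008,2.5*np.median(abs(e)))
    print(n,k.round(4),r.sum(),len(Q),np.median(abs(e)),Q.min(0).round(3),Q.max(0).round(3))
    for y in(-.06,-.03,0,.03): print(y,[(x,round(float(np.median(Q[(abs(Q[:,0]-x)<.006)&(abs(Q[:,1]-y)<.006),2])),4)) for x in (.5,.52,.54,.56,.58) if ((abs(Q[:,0]-x)<.006)&(abs(Q[:,1]-y)<.006)).sum()>20])
E
```

```text
wrist6 [0.002  0.0013 0.045 ] 22685 25017 0.00042616795512717687 [ 0.493 -0.071  0.043] [0.653 0.054 0.048]
-0.06 [(0.5, 0.0451), (0.52, 0.045), (0.54, 0.045), (0.56, 0.0451), (0.58, 0.0451)]
-0.03 [(0.5, 0.045), (0.52, 0.045), (0.54, 0.0451), (0.56, 0.0451)]
0 [(0.5, 0.0451), (0.52, 0.0451)]
0.03 [(0.5, 0.0451), (0.52, 0.0452)]
wrist7 [0.0029 0.0016 0.0449] 22390 24671 0.0004227362268324278 [ 0.493 -0.057  0.042] [0.62  0.044 0.047]
-0.06 [(0.5, 0.0447)]
-0.03 [(0.5, 0.0449), (0.52, 0.045), (0.54, 0.045), (0.56, 0.0451)]
0 [(0.5, 0.045), (0.52, 0.045)]
0.03 [(0.5, 0.045), (0.52, 0.0451)]
```

View pics/wrist7.png

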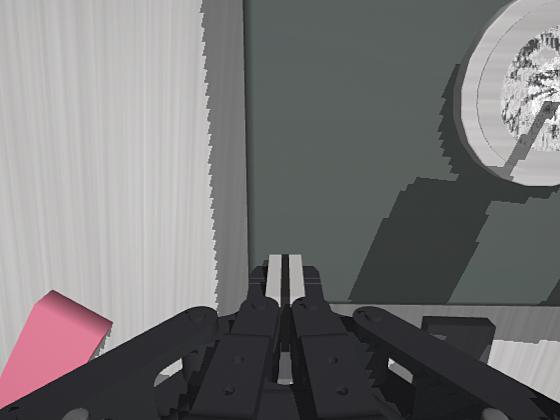

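The base stays level under 9 N: the slope is about 0.003 rad pressed and 0.002 rad unpressed. I'll lift off and re-check the wedge.

>>> {"method": "send_rows", "body": {"increments": [[0, 0, -0.1, 0, 0, 0, 1], [0, 0, -0.4, 0, 0, 0, 1], [0, 0, -0.6, 0, 0, 0, 1], [0, 0.6, -0.6, 0, 0, 0, 1], [0, 0.8, -0.6, 0, 0, 0, 1]]}}

```text
t: 13.1
tcp_pos: [0.5095, -0.1368, 0.1822]
orientation: [-3.136, -0.18, -0.001]
contact_force: [-0.1, 0.1, -0.6]
width: -0.0001
```

>>> {"method": "send_rows", "body": {"increments": [[0, 0.9, -0.4, 0, 0, 0, 1], [0, 0.9, -0.4, 0, 0, 0, 1], [0, 0, 0, 0, 0, 0, 1], [0, 0, 0, 0, 0, 0, 1], [0, 0, 0, 0, 0, 0, 1]]}}

```text
t: 13.72
tcp_pos: [0.5191, -0.2248, 0.2201]
orientation: [-3.135, -0.179, 0.003]
contact_force: [0.1, 0.1, 0.3]
width: -0.0001
```

```bash
python3 mv.py .521 -.237 .028 6.5; python3 - <<'E'
from bench import *
from h import *
c=camera("wrist");cv2.imwrite(f"pics/wrist8.png",c["frame"][:,:,::-1]);np.savez("wrist8.npz",**c)
E
```

```text
t 13.725 tcp [ 0.5191 -0.2248  0.2201] yawx 6.53 tilt [-0.002  0.001 -1.   ] F [0.05 0.07 0.26] w -0.0001
shift units start frame [0.015 0.252 3.841]  target frame [0.009 0.247 3.842]  turn units [-0.014  0.015  0.005]
cols tool x,y in world [ 0.994  0.114 -0.002] [ 0.114 -0.994 -0.001]
```

View pics/wrist8.png

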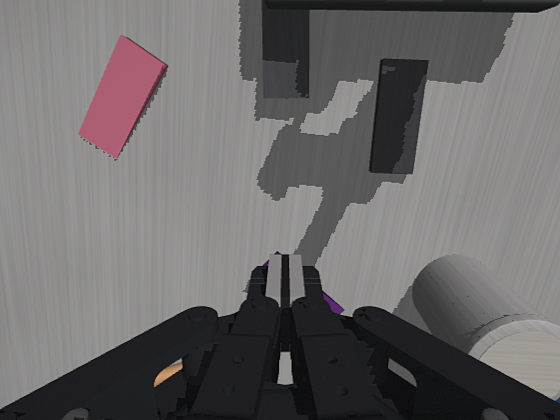

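```bash
python3 - <<'E'
from h import *
c=dict(np.load("wrist8.npz"))
b=world(c,np.array([264.,309]),np.array([97.,97.5]),z=.016);print(b.round(4),b.mean(0))
e=world(c,np.array([266.,400,550]),np.array([9.,10,11]),z=.024);print(e.round(4))
k=np.polyfit(e[:,0],e[:,1],1);m=b.mean(0);dist=(np.polyval(k,m[0])-m[1])/np.hypot(1,k[0]);print("tip stand y ~",-.095-dist+.1)
F=world(c,np.array([383.,428,412,370]),np.array([59.,60,173,172]),z=.01);print(F.round(3))
E
```

```text
[[ 0.4936 -0.1521  0.016 ]
 [ 0.5323 -0.1481  0.016 ]] [ 0.51293068 -0.15006795  0.016     ]
[[ 0.4891 -0.0857  0.024 ]
 [ 0.5944 -0.0743  0.024 ]
 [ 0.7125 -0.0615  0.024 ]]
tip stand y ~ -0.06157142025032439
[[ 0.591 -0.11   0.01 ]
 [ 0.63  -0.106  0.01 ]
 [ 0.638 -0.204  0.01 ]
 [ 0.598 -0.208  0.01 ]]
```

```bash
python3 -c "
from bench import *
print(hand_in())"
```

```text
the job is handed in; nothing more can be done
None
```

I pushed the wedge in under the hanging foot until it went tight, pressed the base corner to prove it firm, moved clear and handed the job in at about 14 s. I got no verdict back, so the figures below are my own readings.

- **Wedge:** I pushed the butt with shut fingertips and stopped at about 6 N, when it stiffened. The last wrist picture puts the thin end at about y -0.062, x -0.091 m in the stand's frame. That is about 28 mm in under the foot, within about 1° of straight, and it had not moved after the press.
- **Press:** The corner took about 9–12 N for over half a second, with up to about 7 N of sideways force along with it. The base top read within about 0.003 rad of level while pressed and 0.002 rad unpressed.
- **Disagreements:** Two early slope fits came out higher. One under the press read about 0.028 rad because the gauge's raised disc was in the fit. One with the wedge just tight read about 0.006 rad. After I fitted only the bare plate, the readings were consistent with level.
- **Surroundings:** The stand looked unmoved in the top view once the wedge was tight, and the flat bar measured in the same place at the end. I did not measure the other bystanders again, but the arm passed well clear of them.

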